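Switch on and tare the portion scale

ROBOT

A 6-joint arm with a two-finger parallel gripper is mounted at the origin on a cart in front of the work surface, level with it; the furniture and walls round the work are solid. World frame = base frame: x ahead of the robot, y to its left, z up, the work surface at z = 0. Lengths are in mm, angles in degrees, forces in N, time in s.
With the tool pointing down it reaches from about 350 to 850 mm from the base axis. Payload 8.1 kg.
Tool frame: the origin (TCP) lies on the mounting face of the last link; the fingertips stand 173 mm ahead of it and the grasp point (between the pads) lies 155 mm ahead of it; z points along the fingers, y is the direction in which the jaws open and shut (so a half turn about z gives the same grasp; the last joint's range is limited). The gripper opens to 85 mm and grips with 20 to 120 N. Pads are 22 mm wide; open, the fingers measure 114 mm over their backs; the gripper's body (76 mm by 85 mm) begins 54 mm behind the grasp point. The pads swing forward as they close: fully open they stand 13 mm farther back than shut.
Start: joints at [66.096, 7.471, 85.268, -0, 87.261, -4.893], TCP at [195.426, 567.288, 404.692] pointing down, gripper open.
Joint ranges: [-169.43, 169.43], [-51.17, 129.36], [1.28, 143.12], [-76.62, 256.62], [0, 156.53], [-152.29, 152.29]. Speed limits (degrees/s): [136.94, 136.94, 159.86, 180, 180, 180].

INTERFACE

Orientations are given as [roll, pitch, yaw] about the fixed x, y, z axes, in that order (R = Rz(yaw) Ry(pitch) Rx(roll)).
In Python, from bench import * gives the robot as it stands.
- The arm moves only by the shell command python3 -m jog 'ROWS' [FORCE]. ROWS is JSON, a list of rows, each an object of numbers: "tx", "ty", "tz": the shift along the tool's x, y, z as a fraction of full scale; "ax", "ay", "az": the turn, a rotation vector about the tool's x, y, z as a fraction of full scale; "hand": the opening, from 0 (shut) to 1 (fully open). A call has 1 to 5 rows; each row is the pose to reach, as a shift and turn from the pose commanded when the call began, along the tool's axes at that moment; what a row does not reach only later rows make up. Full scale, the value 1, is 150 mm for a shift and 45 degrees for a turn. A row lasts 1/12 s, in which the tool goes at most 41.7 mm and 7.16 degrees, less where a joint would pass 70% of its speed; a pose out of reach is approached as far as the arm can. A call with a number of a shift or a turn outside -1 to 1 is refused whole. A call with a gripper value outside its range is refused whole. The fingers move at their own pace and stop on an object; FORCE is the grip in N (left out, the last holds). Time passes only in rows, so rows that repeat a pose let the fingers close. It gives the time, the measured TCP pose, the force and the opening at its end, in the units of the state.
- sense(): the state, without advancing time (a new reading comes with each control period).
- snapshot(name): name is "scene" or "top" or "wrist"; returns a dict with "pixels" (400x640x3 uint8, red, green, blue), "z_map" (400x640 float32, mm along the optical axis (not along the pixel's ray), 0 where there is no reading), "intrinsics" (3x3 intrinsics, pixels), "R" (3x3) and "t" (3): a world point X has camera coordinates R X + t. Camera axes: x right, y down, z forward; pixel columns grow to the right and rows downward; lengths in mm; the calibration is good to about 2 mm. The wrist camera is an equidistant fisheye: a pixel r from the principal point sees the ray r / f radians off the axis. A picture is of the moment at which its call begins.
- hand_in(): hands the job in, once; it reports no verdict.
The state is a dict: "time": time; "joint_pos": joint angles; "qd": joint speeds; "joint_efforts": joint torques, N m; "tool_pos": TCP position; "tcp_rot": TCP orientation; "ft_force": force on the tool from outside, world axes, zero at the start; "wrist_torque": the same for the moment, N m; "finger_gap": finger opening in mm.
Only numpy, scipy, OpenCV 4.12 (cv2) and the standard library are available. Lean on these libraries where they do the work, as an engineer would, in place of code of your own. Each camera call takes 0.05 s, during which the arm holds its last target.

TASK

Get the bench scale ready for portioning into the pan that stands on it: push down the raised end of its rocker switch until it tips fully over, then press the square key fully home so that it stays in, and last press the long bar key right down and let it come up again. Do not press the round key, keep strictly to this order, and do not shift the pan or any of the loose things round the scale.

Things in the scene. Friction and masses are not known exactly. Their poses are not given: they have to be found in the camera images.
- scale: bench scale, 340 deep (x) x 280 wide (y) mm, fixed. Origin on the bench under its centre; +x to its back (display head, 142 high), +y to its left. Platform 200 x 250, centre x +50, top 48 high. Front panel, top 40 high, has four dark key plates in a row (x -115; y -105, -35, 35, 105; 64 wide, tops 43 high) with rocker, square, round and bar key, in an order that varies; all turn with the scale.
- rocker_face (a point): middle of the upper face of the rocker's front half (raised while off), 18 mm in front of the pivot line; tips with it. White rocker, a shallow V of two halves, each 30 (x) x 30 (y) mm; pivot line along the scale's y, 49 mm above the bench. Off: back half level, front half slopes up to the front by 0.4 rad. On: front half level, face 49 mm above the bench, back half up.
- rocker (a joint): rocker angle in rad: 0 off (front half raised), 0.40 fully on (front half level). A stiff hinge that stays where it is left; it takes 1.5 to 4 N on the front half. Starts at 0 to 0.06.
- square_key_face (a point): centre of the top of the square key, 28 x 28 mm, white; top 52 mm above the bench when out, 46 mm when home. Moves with the key.
- square_key (a joint): how far the square key is pushed in, m: 0 out, 0.006 home. No spring: it takes about 2.5 N to push and stays where it is left. Starts at 0 to 0.001.
- round_key_face (a point): centre of the top of the round key, 30 mm across, white; 52 mm above the bench. Sprung like the bar key. Not to be pressed.
- round_key (a joint): how far the round key is pushed in, m: 0 up, 0.006 down.
- bar_key_face (a point): centre of the top of the long bar key, 18 (x) x 54 (y) mm, white; 52 mm above the bench when up. Moves with the key.
- bar_key (a joint): how far the bar key is pushed in, m: 0 up, 0.006 right down. Sprung: 1.8 N to start, 5.4 N right down; it comes up again when let go.
- pan: open pressed-steel pan, 108 x 176 x 65 mm, loose on the scale's platform, long side across the scale; its rim is 113 mm above the bench and at least 70 mm behind the middle of the key row. Origin under its centre.
- mill: wooden pepper mill, 58 mm across, 160 mm high, loose on the bench to the right of the platform. Origin under its centre.
- spice_jar: spice jar with a broad cap, 45 mm across, 106 mm high, loose on the bench to the left of the platform. Origin under its centre.
- scraper: bench scraper with a black handle, 108 x 152 x 24 mm, lying loose left of the scale. Origin under its centre.
- thermometer: probe thermometer, 188 mm long along its y, 46 mm dial, 11 mm high, lying loose close along the left side of the scale. Origin under its centre.

How it is judged (in metres and radians):
On the way, in this order (a step that is already met when the one before it is completed fails the run):
1. the rocker is tipped over to on (value of joint rocker above 0.33 rad), for 0.1 s.
2. then the square key is pushed home (value of joint square_key above 0.0045 m), for 0.1 s.
3. then the bar key is pressed down (value of joint bar_key above 0.0045 m), for 0.1 s.
At the end, for the whole second after the job is handed in: The rocker is on (beyond 0.33 of 0.40 rad), the square key is in (more than 4.5 of 6 mm), the bar and round keys are up (less than 1 mm in), the pan stands still and level within 15 mm of where it stood, and the mill, jar, scraper and thermometer are within 20 mm of where they were (value of joint rocker above 0.33 rad and value of joint square_key above 0.0045 m and value of joint each of bar_key, round_key below 0.001 m and distance of pan from where it was at the start of the episode below 0.015 m and angle between pan's own z axis and vertical below 0.05 rad and linear speed of pan below 0.02 m/s and distance of each of mill, spice_jar, scraper, thermometer from where it was at the start of the episode below 0.02 m); the robot touches nothing.
It fails at once if the round key is pressed (more than 2.5 mm) (value of joint round_key above 0.0025 m).
It fails at once if the square key is pushed (more than 2.5 mm in) before the rocker is on (value of joint square_key above 0.0025 m and value of joint rocker below 0.3 rad).
It fails at once if the bar key is pressed (more than 2.5 mm) before the rocker is on and the square key is in (value of joint bar_key above 0.0025 m and (value of joint rocker below 0.3 rad or value of joint square_key below 0.004 m)).
It fails at once if the pan is shifted or lifted by more than 15 mm (distance of pan from where it was at the start of the episode above 0.015 m).
It fails at once if a bystander is shifted, knocked over or lifted by more than 20 mm (distance of any of mill, spice_jar, scraper, thermometer from where it was at the start of the episode above 0.02 m or angle between any of mill, spice_jar's own z axis and vertical above 0.4 rad).
It also fails if it takes over 45 s, if anything falls off the work surface, if the arm or the gripper's body presses on something with over 40 N, if the wrist force passes 120 N, or if a joint passes its speed limit or range.

## Working session

There is one attempt and no reset: what is moved stays moved. The work goes in short steps, Python scripts to look and compute and a shell command to move; the robot and the scene stay as the last step left them, time stands still between calls to the robot, and variables do not carry over. Pictures are saved under pics/ and viewed, and the job is handed in when it is done.

```bash
ls; mkdir -p pics; python3 - <<'E'
from bench import *
import cv2, numpy as np, pickle
for n in ("scene","top"):
    s=snapshot(n); cv2.imwrite(f"pics/{n}0.png",s["pixels"][:,:,::-1]); pickle.dump(s,open(f"{n}0.pkl","wb"))
    print(n,s["intrinsics"].round(1).tolist(),(-s["R"].T@s["t"]).round(0))
st=sense(); print(st)
E
```

```text
pics
scene [[457.1, 0.0, 317.1], [0.0, 457.1, 198.0], [0.0, 0.0, 1.0]] [ -228. -1154.   770.]
top [[404.5, 0.0, 316.8], [0.0, 404.5, 196.7], [0.0, 0.0, 1.0]] [ 414.   40. 1247.]
{'time': 0.1, 'joint_pos': array([ 6.60975547e+01,  7.51188490e+00,  8.53248008e+01,  3.39653118e-04,
        8.72625570e+01, -4.89346432e+00]), 'qd': array([-0.00634209, -0.02947345, -0.220631  ,  0.09916633,  0.03325077,
       -0.0582196 ]), 'joint_efforts': array([ 1.48415325e-03, -5.70947599e+01, -5.01944911e+01, -9.27967676e-05,
        8.01156799e-03,  2.17399116e-05]), 'tool_pos': array([195.32393116, 567.08892131, 403.7206965 ]), 'tcp_rot': array([-1.79901148e+02, -8.80372858e-03,  1.60990995e+02]), 'ft_force': array([ 0.68476699, -0.43713559,  0.03488962]), 'wrist_torque': array([0.0085931 , 0.02184004, 0.01195227]), 'finger_gap': 85.22785875205369}
```

View pics/scene0.png

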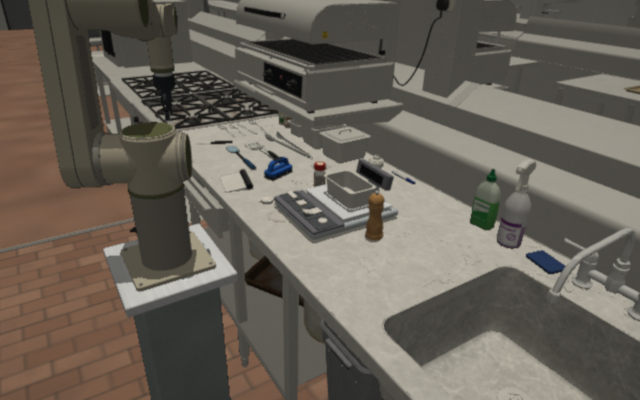

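View pics/top0.png

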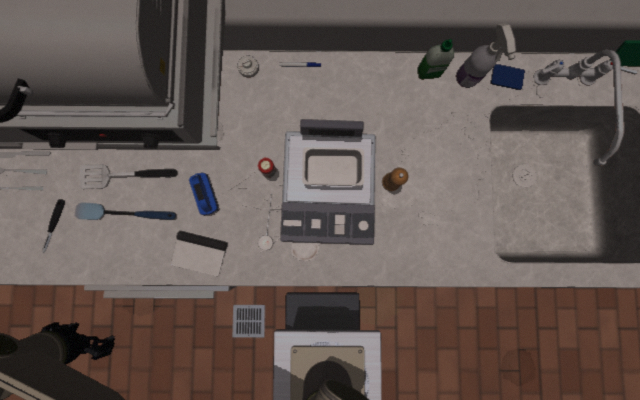

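```bash
python3 - <<'E'
import cv2, numpy as np, pickle
s=pickle.load(open("top0.pkl","rb"))
im=s["pixels"][:,:,::-1]
c=im[115:255,225:425]; cv2.imwrite("pics/topz.png",cv2.resize(c,None,fx=4,fy=4,interpolation=cv2.INTER_CUBIC))
s=pickle.load(open("scene0.pkl","rb"))
c=s["pixels"][150:260,240:410,::-1]; cv2.imwrite("pics/scz.png",cv2.resize(c,None,fx=4,fy=4,interpolation=cv2.INTER_CUBIC))
E
```

```text
(no output)
```

View pics/topz.png

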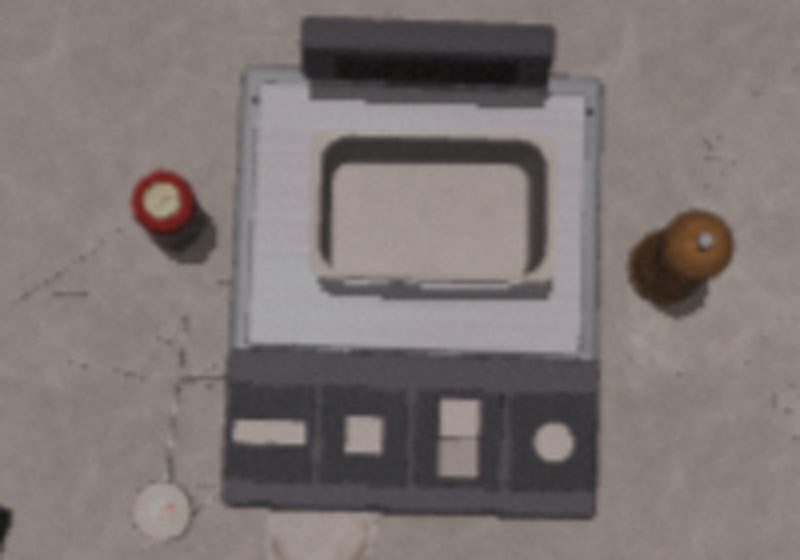

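View pics/scz.png

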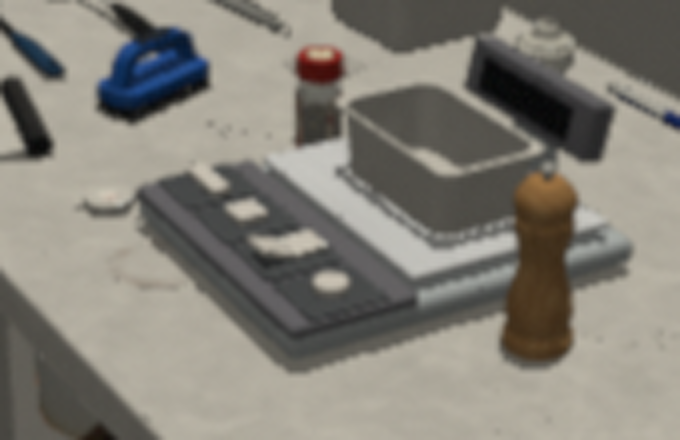

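```bash
cat > h.py <<'E'
import numpy as np
def ray(s,u,v,z):
    K,R,t=s["intrinsics"],s["R"],s["t"]
    C=-R.T@t; d=R.T@np.linalg.inv(K)@np.array([u,v,1.])
    return C+d*(z-C[2])/d[2]
E
python3 - <<'E'
import cv2, numpy as np, pickle
from h import *
for n,roi in (("top",(275,380,205,245)),("scene",(275,345,185,230))):
    s=pickle.load(open(n+"0.pkl","rb"))
    x0,x1,y0,y1=roi
    g=s["pixels"].min(2)[y0:y1,x0:x1]
    G=cv2.resize(g,None,fx=8,fy=8,interpolation=cv2.INTER_CUBIC)
    th,m=cv2.threshold(G,0,255,cv2.THRESH_OTSU); print(n,th)
    cs,_=cv2.findContours(m,cv2.RETR_EXTERNAL,cv2.CHAIN_APPROX_NONE)
    for c in cs:
        if cv2.contourArea(c)<800: continue
        M=cv2.moments(c); u=(M["m10"]/M["m00"]+.5)/8-.5+x0; v=(M["m01"]/M["m00"]+.5)/8-.5+y0
        r=cv2.minAreaRect(c)
        print(round(u,1),round(v,1),"area",M["m00"]/64,"P52",ray(s,u,v,52).round(1)[:2],[round(a/8,1) for a in r[1]],r[2], 
          "depth",s["z_map"][int(round(v)),int(round(u))])
E
```

```text
top 96.0
363.0 225.1 area 74.6640625 P52 [ 466.6 -102.2] [9.5, 9.9] 90.0 depth 1188.2876
291.9 222.6 area 106.140625 P52 [472.8 107.7] [18.4, 6.2] 0.6160598993301392 depth 1194.6097
315.5 223.3 area 83.7734375 P52 [471.2  38. ] [9.5, 9.5] 2.385944128036499 depth 1192.6234
339.3 223.9 area 182.71875 P52 [469.9 -32.2] [10.2, 19.5] 0.5456576347351074 depth 1198.3071
376.9 225.2 area 203.5234375 P52 [ 466.7 -143.2] [39.9, 6.5] 90.0 depth 1247.1898
286.1 230.1 area 335.5625 P52 [450.7 124.6] [39.9, 74.2] 90.0 depth 1200.7842
scene 122.0
322.3 219.7 area 32.8828125 P52 [ 464.8 -103.5] [4.9, 8.6] 90.0 depth 1448.1698
282.1 222.1 area 248.875 P52 [347.9 -53.4] [21.4, 22.2] 90.0 depth 1538.7688
312.5 210.3 area 72.84375 P52 [470.7 -34.6] [6.1, 18.6] 81.08507537841797 depth 1508.5712
301.1 201.8 area 32.8828125 P52 [468.4  36. ] [4.7, 9.4] 78.11134338378906 depth 1558.4083
313.0 195.6 area 753.8359375 P52 [528.2  55.7] [77.2, 27.5] 18.656654357910156 depth 1613.9883
```

```bash
cat >> h.py <<'E'
from scipy.spatial.transform import Rotation as Ro
def plan(goal,yaw=178.3):
    from bench import sense
    st=sense(); R=Ro.from_euler("xyz",st["tcp_rot"],degrees=True)
    G=Ro.from_euler("xyz",[180,0,yaw],degrees=True)
    d=R.inv().apply(np.array(goal)-st["tool_pos"])/150
    a=np.degrees((R.inv()*G).as_rotvec())/45
    print("t",round(st["time"],2),"pos",st["tool_pos"].round(1),"rot",st["tcp_rot"].round(2),"j",st["joint_pos"].round(0),"F",st["ft_force"].round(1),"gap",round(st["finger_gap"],1))
    print("shift",d.round(4),"turn",a.round(4))
E
python3 -c "
from h import *
plan([448.5,-32.4,404])"
```

```text
t 0.1 pos [195.3 567.1 403.7] rot [-1.7990e+02 -1.0000e-02  1.6099e+02] j [66.  8. 85.  0. 87. -5.] F [ 0.7 -0.4  0. ] gap 85.2
shift [-2.8976 -3.2289  0.0033] turn [-0.0022 -0.0005 -0.3846]
```

```bash
python3 -m jog '[{"tx":-0.18,"ty":-0.2,"hand":0},{"tx":-0.36,"ty":-0.4,"hand":0},{"tx":-0.54,"ty":-0.6,"hand":0},{"tx":-0.72,"ty":-0.8,"hand":0},{"tx":-0.9,"ty":-1,"hand":0}]' 40 && python3 -m jog '[{"tx":-0.18,"ty":-0.2,"hand":0},{"tx":-0.36,"ty":-0.4,"hand":0},{"tx":-0.54,"ty":-0.6,"hand":0},{"tx":-0.72,"ty":-0.8,"hand":0},{"tx":-0.9,"ty":-1,"hand":0}]'
python3 -c "
from h import *
plan([448.5,-32.4,404])"
```

```text
t 0.1 pos [195.3 567.1 403.7] rot [-1.7990e+02 -1.0000e-02  1.6099e+02] j [66.  8. 85.  0. 87. -5.] F [ 0.7 -0.4  0. ] gap 85.2
shift [-2.8976 -3.2289  0.0033] turn [-0.0022 -0.0005 -0.3846]invalid input at $[0]: expected keys tx, ty, tz, ax, ay, az, hand
```

All seven keys are required.

```bash
python3 -m jog '[{"tx":-0.18,"ty":-0.2,"tz":0,"ax":0,"ay":0,"az":-0.1,"hand":0},{"tx":-0.36,"ty":-0.4,"tz":0,"ax":0,"ay":0,"az":-0.2,"hand":0},{"tx":-0.54,"ty":-0.6,"tz":0,"ax":0,"ay":0,"az":-0.3,"hand":0},{"tx":-0.72,"ty":-0.8,"tz":0,"ax":0,"ay":0,"az":-0.385,"hand":0},{"tx":-0.9,"ty":-1,"tz":0,"ax":0,"ay":0,"az":-0.385,"hand":0}]' 40
python3 -c "
from h import *
plan([448.5,-32.4,404])"
```

```text
time: 0.52
tool_pos: [274.3, 379.8, 404.0]
tcp_rot: [-180.0, -0.0, 178.6]
ft_force: [1.3, -0.1, 0.3]
finger_gap: 25.9
t 0.52 pos [274.3 379.8 404. ] rot [-1.7996e+02 -3.0000e-02  1.7861e+02] j [ 48. -13. 105.  -0.  88. -41.] F [ 1.3 -0.1  0.3] gap 25.9
shift [-1.2279e+00 -2.7188e+00  1.5000e-03] turn [-0.0009 -0.0006  0.0068]
```

```bash
python3 -m jog '[{"tx":-0.1,"ty":-0.2,"tz":0,"ax":0,"ay":0,"az":0,"hand":0},{"tx":-0.2,"ty":-0.4,"tz":0,"ax":0,"ay":0,"az":0,"hand":0},{"tx":-0.3,"ty":-0.6,"tz":0,"ax":0,"ay":0,"az":0,"hand":0},{"tx":-0.4,"ty":-0.8,"tz":0,"ax":0,"ay":0,"az":0,"hand":0},{"tx":-0.5,"ty":-1,"tz":0,"ax":0,"ay":0,"az":0,"hand":0}]'
python3 -m jog '[{"tx":-0.1,"ty":-0.2,"tz":0,"ax":0,"ay":0,"az":0,"hand":0},{"tx":-0.2,"ty":-0.4,"tz":0,"ax":0,"ay":0,"az":0,"hand":0},{"tx":-0.3,"ty":-0.6,"tz":0,"ax":0,"ay":0,"az":0,"hand":0},{"tx":-0.4,"ty":-0.8,"tz":0,"ax":0,"ay":0,"az":0,"hand":0},{"tx":-0.5,"ty":-1,"tz":0,"ax":0,"ay":0,"az":0,"hand":0}]'
python3 -c "
from h import *
plan([448.5,-32.4,404])"
```

```text
time: 0.93
tool_pos: [344.9, 227.8, 404.4]
tcp_rot: [-180.0, -0.0, 178.3]
ft_force: [0.5, 0.2, 0.5]
finger_gap: -0.1
time: 1.35
tool_pos: [415.5, 75.5, 404.5]
tcp_rot: [180.0, -0.0, 178.3]
ft_force: [1.8, 0.7, -0.4]
finger_gap: -0.2
t 1.35 pos [415.5  75.5 404.5] rot [ 1.8000e+02 -1.0000e-02  1.7831e+02] j [  3. -21. 112.   0.  90. -85.] F [ 1.8  0.7 -0.4] gap -0.2
shift [-0.2412 -0.7129  0.003 ] turn [ 0.0001 -0.0002  0.0003]
```

```bash
python3 -m jog '[{"tx":-0.08,"ty":-0.24,"tz":0,"ax":0,"ay":0,"az":0,"hand":0},{"tx":-0.16,"ty":-0.48,"tz":0,"ax":0,"ay":0,"az":0,"hand":0},{"tx":-0.241,"ty":-0.713,"tz":0.1,"ax":0,"ay":0,"az":0,"hand":0},{"tx":-0.241,"ty":-0.713,"tz":0.35,"ax":0,"ay":0,"az":0,"hand":0},{"tx":-0.241,"ty":-0.713,"tz":0.6,"ax":0,"ay":0,"az":0,"hand":0}]'
python3 -m jog '[{"tx":0,"ty":0,"tz":0,"ax":0,"ay":0,"az":0,"hand":0},{"tx":0,"ty":0,"tz":0,"ax":0,"ay":0,"az":0,"hand":0}]'
python3 - <<'E'
from h import *
from bench import *
import cv2,pickle
plan([448.5,-32.4,245])
for n in ("wrist","scene","top"):
    s=snapshot(n); pickle.dump(s,open(n+"1.pkl","wb")); im=s["pixels"][:,:,::-1]
    if n=="scene": im=cv2.resize(im[130:270,210:410],None,fx=4,fy=4,interpolation=cv2.INTER_CUBIC)
    if n=="top": im=cv2.resize(im[115:255,225:425],None,fx=4,fy=4,interpolation=cv2.INTER_CUBIC)
    cv2.imwrite(f"pics/{n}1.png",im)
E
```

```text
time: 1.77
tool_pos: [449.2, -33.1, 315.1]
tcp_rot: [-180.0, 0.2, 178.1]
ft_force: [0.0, 0.7, -0.0]
finger_gap: 0.2
time: 1.93
tool_pos: [447.1, -30.6, 312.8]
tcp_rot: [179.9, -0.3, 178.3]
ft_force: [0.6, -0.6, 0.8]
finger_gap: 0.4
t 1.93 pos [447.1 -30.6 312.8] rot [179.94  -0.34 178.29] j [-10. -13. 115.   0.  79. -99.] F [ 0.6 -0.6  0.8] gap 0.4
shift [-0.0126 -0.0119  0.4517] turn [ 0.0013 -0.0076 -0.0001]
```

View pics/wrist1.png

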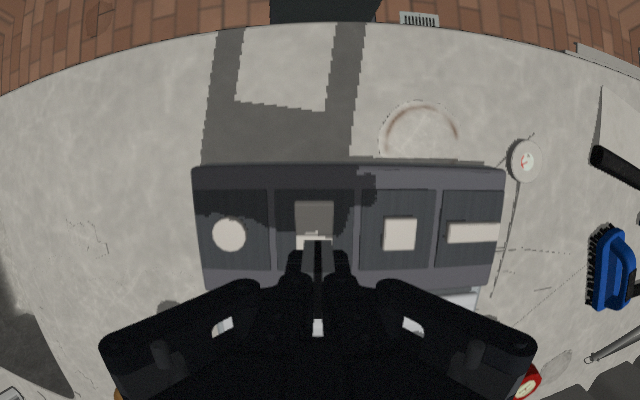

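View pics/scene1.png

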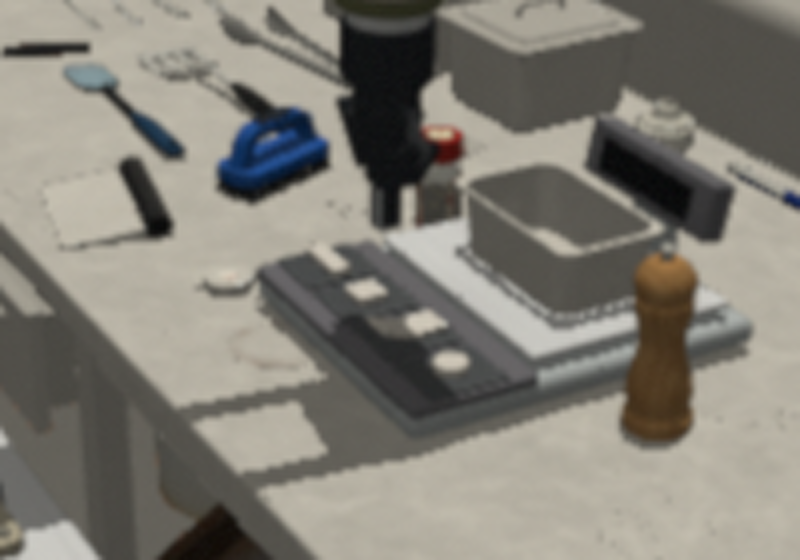

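View pics/top1.png

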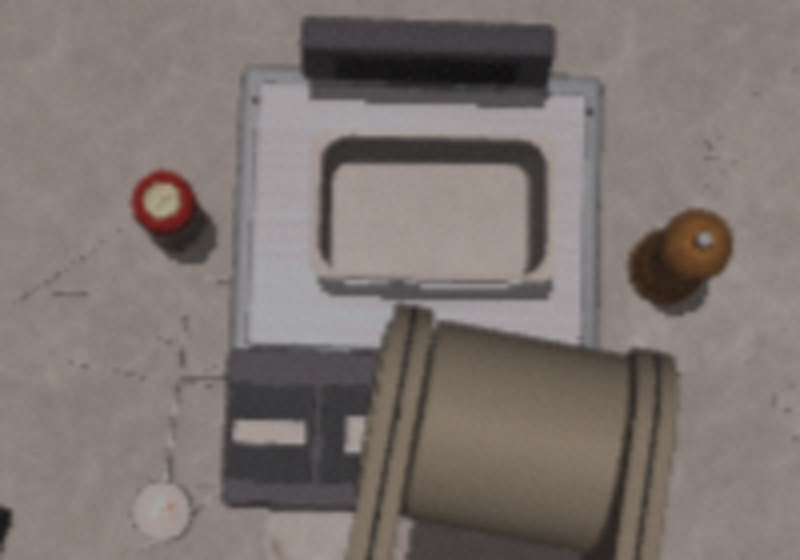

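```bash
python3 - <<'E'
import pickle,cv2
from h import *
s=pickle.load(open("wrist1.pkl","rb"))
K,R,t=s["intrinsics"],s["R"],s["t"]; C=-R.T@t
print(C.round(1),K.round(1).tolist())
def wr(u,v,z):
    x,y=(u-K[0,2]),(v-K[1,2]); r=np.hypot(x,y); th=r/K[0,0]
    d=R.T@np.array([np.sin(th)*x/r,np.sin(th)*y/r,np.cos(th)]); return (C+d*(z-C[2])/d[2]).round(1)
g=s["pixels"].min(2); m=((g>110)*255).astype(np.uint8); m[:200]=0; m[260:]=0; m[:,:205]=0; m[:,500:]=0
cs,_=cv2.findContours(m,0,2)
for c in cs:
    if cv2.contourArea(c)>100:
        M=cv2.moments(c); u,v=M["m10"]/M["m00"],M["m01"]/M["m00"]; print((round(u),round(v)),cv2.boundingRect(c),wr(u,v,52))
for p in ((295,235),(333,235),(296,201),(333,201)): print(p,wr(*p,49),wr(*p,60))
E
```

```text
[379.  -29.5 282.9] [[309.7, 0.0, 317.4], [0.0, 309.7, 204.1], [0.0, 0.0, 1.0]]
(308, 239) (296, 230, 37, 20) [468.8 -39.6  52. ]
(475, 234) (447, 223, 53, 37) [471.5 105.8  52. ]
(399, 234) (383, 219, 34, 32) [468.   34.9  52. ]
(228, 235) (212, 218, 34, 34) [ 464.3 -104.6   52. ]
(295, 235) [466.6 -50.   49. ] [462.5 -49.   60. ]
(333, 235) [467.5 -19.4  49. ] [463.4 -19.8  60. ]
(296, 201) [438.4 -47.8  49. ] [435.6 -46.9  60. ]
(333, 201) [439.2 -18.9  49. ] [436.4 -19.4  60. ]
```

```bash
python3 -c "
from h import *
plan([447.5,-34,244])"
python3 -m jog '[{"tx":0,"ty":0.012,"tz":0.15,"ax":0,"ay":0,"az":0,"hand":0},{"tx":0,"ty":0.012,"tz":0.3,"ax":0,"ay":0,"az":0,"hand":0},{"tx":0,"ty":0.012,"tz":0.4,"ax":0,"ay":0,"az":0,"hand":0},{"tx":0,"ty":0.012,"tz":0.45,"ax":0,"ay":0,"az":0,"hand":0},{"tx":0,"ty":0.012,"tz":0.45,"ax":0,"ay":0,"az":0,"hand":0}]'
python3 -m jog '[{"tx":0,"ty":0,"tz":0,"ax":0,"ay":0,"az":0,"hand":0},{"tx":0,"ty":0,"tz":0,"ax":0,"ay":0,"az":0,"hand":0}]'
python3 -c "
from h import *
plan([447.5,-34,221])"
```

```text
t 2.08 pos [449.3 -30.5 317.5] rot [-179.97    0.21  178.37] j [-10. -13. 114.  -0.  79. -99.] F [0.2 1.4 1.1] gap 0.1
shift [ 0.0128 -0.0235  0.4897] turn [-0.0007  0.0047  0.0016]
time: 2.5
tool_pos: [448.5, -28.6, 247.4]
tcp_rot: [-180.0, 0.0, 178.4]
ft_force: [-0.4, 0.3, 0.6]
finger_gap: -0.1
time: 2.67
tool_pos: [449.4, -29.0, 249.3]
tcp_rot: [-180.0, 0.2, 178.3]
ft_force: [-0.3, 0.4, -0.2]
finger_gap: -0.1
t 2.67 pos [449.4 -29.  249.3] rot [-179.97    0.18  178.34] j [-10.  -8. 118.  -0.  70. -99.] F [-0.3  0.4 -0.2] gap -0.1
shift [ 0.0119 -0.0337  0.1883] turn [-0.0006  0.0039  0.0008]
```

```bash
python3 -m jog '[{"tx":0.012,"ty":-0.032,"tz":0.03,"ax":0,"ay":0,"az":0,"hand":0},{"tx":0.012,"ty":-0.032,"tz":0.1,"ax":0,"ay":0,"az":0,"hand":0},{"tx":0.012,"ty":-0.032,"tz":0.14,"ax":0,"ay":0,"az":0,"hand":0},{"tx":0.012,"ty":-0.032,"tz":0.17,"ax":0,"ay":0,"az":0,"hand":0},{"tx":0.012,"ty":-0.032,"tz":0.19,"ax":0,"ay":0,"az":0,"hand":0}]'
python3 -m jog '[{"tx":0,"ty":0,"tz":0,"ax":0,"ay":0,"az":0,"hand":0},{"tx":0,"ty":0,"tz":0,"ax":0,"ay":0,"az":0,"hand":0}]'
python3 -c "
from h import *
plan([447.5,-34,221])"
```

```text
time: 3.08
tool_pos: [446.8, -34.0, 221.3]
tcp_rot: [-180.0, -0.1, 178.3]
ft_force: [-31.2, 3.9, 67.9]
finger_gap: -0.2
time: 3.25
tool_pos: [446.7, -34.0, 221.7]
tcp_rot: [-180.0, -0.1, 178.3]
ft_force: [-21.5, 0.9, 43.8]
finger_gap: 0.1
t 3.25 pos [446.7 -34.  221.7] rot [-1.7997e+02 -9.0000e-02  1.7832e+02] j [-11.  -6. 119.  -0.  67. -99.] F [-21.5   0.9  43.8] gap 0.1
shift [-0.0052 -0.0001  0.0046] turn [-0.0007 -0.0019  0.0005]
```

```bash
python3 -m jog '[{"tx":0,"ty":0,"tz":-0.08,"ax":0,"ay":0,"az":0,"hand":0},{"tx":0,"ty":0,"tz":-0.25,"ax":0,"ay":0,"az":0,"hand":0},{"tx":-0.07,"ty":0.23,"tz":-0.25,"ax":0,"ay":0,"az":0,"hand":0},{"tx":-0.14,"ty":0.467,"tz":-0.25,"ax":0,"ay":0,"az":0,"hand":0},{"tx":-0.14,"ty":0.467,"tz":-0.25,"ax":0,"ay":0,"az":0,"hand":0}]'
python3 -m jog '[{"tx":0,"ty":0,"tz":0,"ax":0,"ay":0,"az":0,"hand":0},{"tx":0,"ty":0,"tz":0,"ax":0,"ay":0,"az":0,"hand":0}]'
python3 - <<'E'
from h import *
from bench import *
import cv2,pickle
plan([469,36,235])
for n in ("wrist","scene"):
    s=snapshot(n); pickle.dump(s,open(n+"2.pkl","wb")); im=s["pixels"][:,:,::-1]
    if n=="scene": im=cv2.resize(im[180:250,260:370],None,fx=6,fy=6,interpolation=cv2.INTER_CUBIC)
    cv2.imwrite(f"pics/{n}2.png",im)
E
```

```text
time: 3.67
tool_pos: [470.6, 39.7, 256.6]
tcp_rot: [179.9, 0.1, 178.4]
ft_force: [-0.3, -0.3, 0.4]
finger_gap: 0.2
time: 3.83
tool_pos: [469.0, 35.8, 255.3]
tcp_rot: [-180.0, -0.1, 178.4]
ft_force: [0.1, 0.2, -0.4]
finger_gap: -0.1
t 3.83 pos [469.   35.8 255.3] rot [-1.7998e+02 -1.0000e-01  1.7839e+02] j [ -2.  -5. 114.  -0.  71. -90.] F [ 0.1  0.2 -0.4] gap -0.1
shift [1.000e-04 1.400e-03 1.356e-01] turn [-0.0004 -0.0022  0.0019]
```

View pics/wrist2.png

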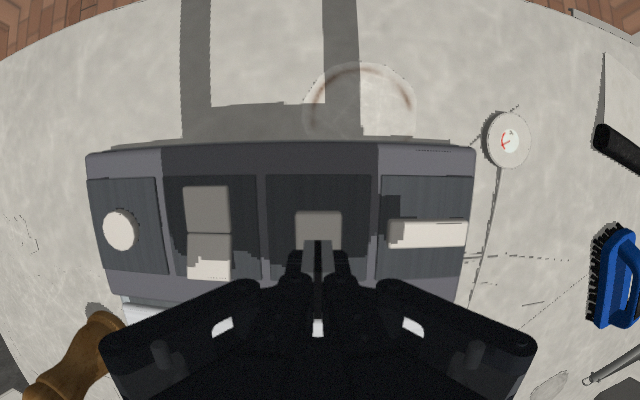

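View pics/scene2.png

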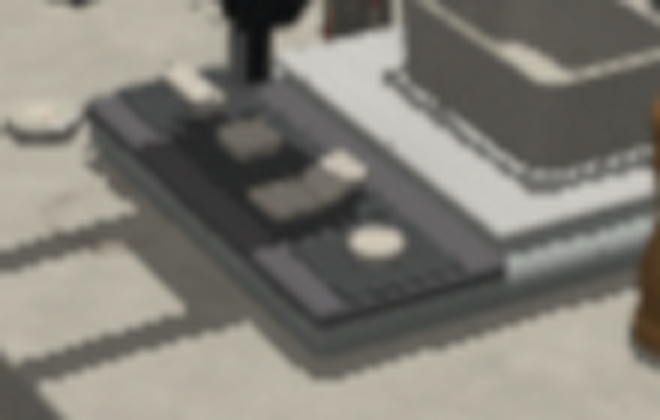

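```bash
python3 -m jog '[{"tx":0,"ty":0,"tz":0.1,"ax":0,"ay":0,"az":0,"hand":0},{"tx":0,"ty":0,"tz":0.17,"ax":0,"ay":0,"az":0,"hand":0},{"tx":0,"ty":0,"tz":0.2,"ax":0,"ay":0,"az":0,"hand":0},{"tx":0,"ty":0,"tz":0.22,"ax":0,"ay":0,"az":0,"hand":0},{"tx":0,"ty":0,"tz":0.235,"ax":0,"ay":0,"az":0,"hand":0}]'
python3 -m jog '[{"tx":0,"ty":0,"tz":0.005,"ax":0,"ay":0,"az":0,"hand":0},{"tx":0,"ty":0,"tz":0.005,"ax":0,"ay":0,"az":0,"hand":0}]'
python3 -c "
from h import *
plan([469,36,218.5])"
```

```text
time: 4.35
tool_pos: [469.2, 35.3, 220.5]
tcp_rot: [-180.0, -0.1, 178.3]
ft_force: [-2.1, -1.5, 2.7]
finger_gap: -0.1
time: 4.52
tool_pos: [469.6, 35.6, 220.3]
tcp_rot: [180.0, 0.0, 178.3]
ft_force: [-1.3, 0.5, 0.8]
finger_gap: -0.3
t 4.52 pos [469.6  35.6 220.3] rot [1.800e+02 2.000e-02 1.783e+02] j [ -2.  -2. 116.   0.  67. -90.] F [-1.3  0.5  0.8] gap -0.3
shift [0.004  0.0025 0.0123] turn [0.0001 0.0004 0.    ]
```

Contact at ~2.7 N, not yet at the stop; a bit further down.

```bash
python3 -m jog '[{"tx":0,"ty":0,"tz":0.008,"ax":0,"ay":0,"az":0,"hand":0},{"tx":0,"ty":0,"tz":0.015,"ax":0,"ay":0,"az":0,"hand":0},{"tx":0,"ty":0,"tz":0.015,"ax":0,"ay":0,"az":0,"hand":0},{"tx":0,"ty":0,"tz":0.015,"ax":0,"ay":0,"az":0,"hand":0}]'
python3 -c "
from h import *
plan([469,36,218.5])"
```

```text
time: 4.85
tool_pos: [469.9, 35.7, 219.3]
tcp_rot: [-180.0, 0.0, 178.3]
ft_force: [-5.9, -1.6, 12.0]
finger_gap: -0.1
t 4.85 pos [469.9  35.7 219.3] rot [-1.7999e+02  5.0000e-02  1.7833e+02] j [ -2.  -2. 116.  -0.  67. -90.] F [-5.9 -1.6 12. ] gap -0.1
shift [0.0059 0.0016 0.0056] turn [-0.0001  0.0011  0.0006]
```

```bash
python3 -m jog '[{"tx":0,"ty":0,"tz":0.006,"ax":0,"ay":0,"az":0,"hand":0},{"tx":0,"ty":0,"tz":0.006,"ax":0,"ay":0,"az":0,"hand":0},{"tx":0,"ty":0,"tz":0.006,"ax":0,"ay":0,"az":0,"hand":0}]'
python3 -m jog '[{"tx":0,"ty":0,"tz":-0.08,"ax":0,"ay":0,"az":0,"hand":0},{"tx":0,"ty":0,"tz":-0.25,"ax":0,"ay":0,"az":0,"hand":0},{"tx":-0.01,"ty":0.23,"tz":-0.25,"ax":0,"ay":0,"az":0,"hand":0},{"tx":-0.015,"ty":0.472,"tz":-0.25,"ax":0,"ay":0,"az":0,"hand":0},{"tx":-0.015,"ty":0.472,"tz":-0.25,"ax":0,"ay":0,"az":0,"hand":0}]'
python3 -m jog '[{"tx":0,"ty":0,"tz":0,"ax":0,"ay":0,"az":0,"hand":0},{"tx":0,"ty":0,"tz":0,"ax":0,"ay":0,"az":0,"hand":0}]'
python3 - <<'E'
from h import *
from bench import *
import cv2,pickle
plan([472,107,225])
for n in ("wrist","scene"):
    s=snapshot(n); pickle.dump(s,open(n+"3.pkl","wb")); im=s["pixels"][:,:,::-1]
    if n=="scene": im=cv2.resize(im[180:250,260:370],None,fx=6,fy=6,interpolation=cv2.INTER_CUBIC)
    cv2.imwrite(f"pics/{n}3.png",im)
E
```

```text
time: 5.1
tool_pos: [470.0, 35.8, 219.3]
tcp_rot: [-180.0, 0.0, 178.3]
ft_force: [-10.4, -0.6, 21.6]
finger_gap: 0.1
time: 5.52
tool_pos: [474.2, 110.7, 255.8]
tcp_rot: [179.8, 0.2, 178.4]
ft_force: [0.2, -0.5, 0.1]
finger_gap: 0.1
time: 5.68
tool_pos: [473.7, 106.5, 254.5]
tcp_rot: [-180.0, 0.0, 178.4]
ft_force: [-0.5, 0.1, -0.4]
finger_gap: 0.2
t 5.68 pos [473.7 106.5 254.5] rot [-179.98    0.    178.39] j [  7.  -3. 112.  -0.  71. -82.] F [-0.5  0.1 -0.4] gap 0.2
shift [0.0116 0.0029 0.1966] turn [-0.0005  0.      0.002 ]
```

View pics/wrist3.png

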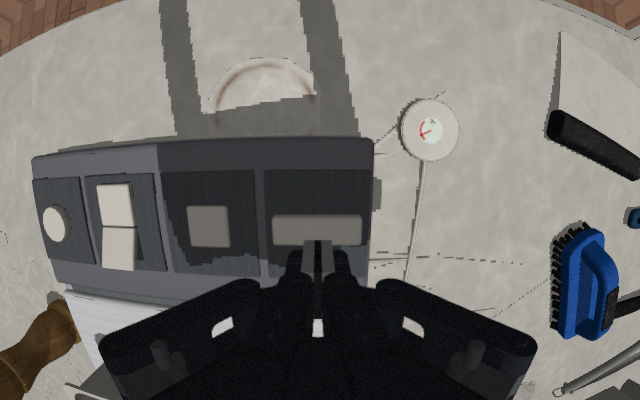

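View pics/scene3.png

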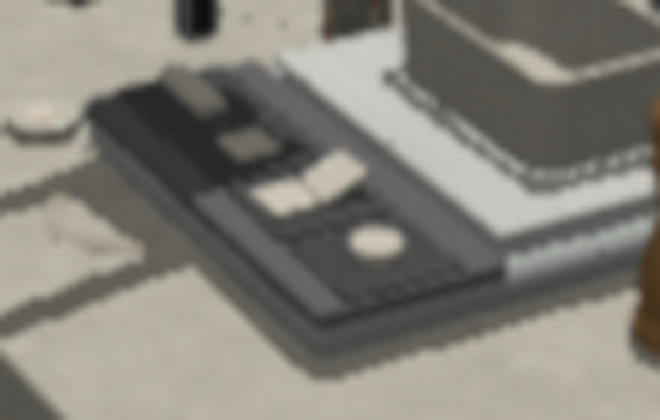

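```bash
python3 -m jog '[{"tx":0.01,"ty":0,"tz":0.1,"ax":0,"ay":0,"az":0,"hand":0},{"tx":0.01,"ty":0,"tz":0.17,"ax":0,"ay":0,"az":0,"hand":0},{"tx":0.01,"ty":0,"tz":0.21,"ax":0,"ay":0,"az":0,"hand":0},{"tx":0.01,"ty":0,"tz":0.235,"ax":0,"ay":0,"az":0,"hand":0},{"tx":0.01,"ty":0,"tz":0.245,"ax":0,"ay":0,"az":0,"hand":0}]'
python3 -m jog '[{"tx":0,"ty":0,"tz":0.006,"ax":0,"ay":0,"az":0,"hand":0},{"tx":0,"ty":0,"tz":0.006,"ax":0,"ay":0,"az":0,"hand":0},{"tx":0,"ty":0,"tz":0.006,"ax":0,"ay":0,"az":0,"hand":0}]'
python3 -c "
from h import *
plan([472,107,218])"
```

```text
time: 6.2
tool_pos: [472.2, 105.7, 219.0]
tcp_rot: [-179.9, -0.1, 178.3]
ft_force: [-17.1, -5.2, 33.4]
finger_gap: 0.1
time: 6.45
tool_pos: [472.2, 105.8, 219.0]
tcp_rot: [-179.9, -0.1, 178.3]
ft_force: [-16.7, -5.0, 30.9]
finger_gap: 0.1
t 6.45 pos [472.2 105.8 219. ] rot [-1.7992e+02 -1.4000e-01  1.7830e+02] j [  7.  -0. 114.  -0.  67. -82.] F [-16.7  -5.   30.9] gap 0.1
shift [0.0013 0.0079 0.0069] turn [-0.0018 -0.003  -0.0001]
```

```bash
python3 -m jog '[{"tx":0,"ty":0,"tz":-0.08,"ax":0,"ay":0,"az":0,"hand":0},{"tx":0,"ty":0,"tz":-0.3,"ax":0,"ay":0,"az":0,"hand":0},{"tx":0,"ty":0,"tz":-0.55,"ax":0,"ay":0,"az":0,"hand":0},{"tx":0,"ty":0,"tz":-0.8,"ax":0,"ay":0,"az":0,"hand":0},{"tx":0,"ty":0,"tz":-1,"ax":0,"ay":0,"az":0,"hand":0}]'
python3 -m jog '[{"tx":0.2,"ty":0.1,"tz":0,"ax":0,"ay":0,"az":0,"hand":0},{"tx":0.4,"ty":0.2,"tz":0,"ax":0,"ay":0,"az":0,"hand":0},{"tx":0.4,"ty":0.4,"tz":0,"ax":0,"ay":0,"az":0,"hand":0},{"tx":0.4,"ty":0.65,"tz":0,"ax":0,"ay":0,"az":0,"hand":0},{"tx":0.4,"ty":0.9,"tz":0,"ax":0,"ay":0,"az":0,"hand":0}]'
python3 -m jog '[{"tx":0,"ty":0,"tz":0,"ax":0,"ay":0,"az":0,"hand":0},{"tx":0,"ty":0,"tz":0,"ax":0,"ay":0,"az":0,"hand":0},{"tx":0,"ty":0,"tz":0,"ax":0,"ay":0,"az":0,"hand":0}]'
python3 - <<'E'
from h import *
from bench import *
import cv2,pickle
plan([472,107,225])
for n in ("top","scene"):
    s=snapshot(n); im=s["pixels"][:,:,::-1]
    a=pickle.load(open(n+"0.pkl","rb"))["pixels"][:,:,::-1]
    sl=(slice(150,260),slice(240,410)) if n=="scene" else (slice(115,285),slice(165,425))
    f=4 if n=="scene" else 3
    cv2.imwrite(f"pics/{n}4.png",cv2.resize(im[sl],None,fx=f,fy=f,interpolation=cv2.INTER_CUBIC))
    if n=="top": cv2.imwrite("pics/diff4.png",cv2.resize(cv2.absdiff(im,a)[sl]*3,None,fx=f,fy=f))
E
```

```text
time: 6.87
tool_pos: [472.4, 106.1, 369.7]
tcp_rot: [180.0, 0.1, 178.3]
ft_force: [1.1, 0.5, -0.7]
finger_gap: -0.2
time: 7.28
tool_pos: [415.8, 243.8, 367.2]
tcp_rot: [180.0, 0.1, 178.2]
ft_force: [1.6, -1.3, 0.2]
finger_gap: -0.0
time: 7.53
tool_pos: [416.2, 242.9, 366.5]
tcp_rot: [-179.9, -0.1, 178.4]
ft_force: [-0.3, -0.2, 0.2]
finger_gap: 0.3
t 7.53 pos [416.2 242.9 366.5] rot [-1.7995e+02 -5.0000e-02  1.7835e+02] j [ 24. -10. 106.  -0.  84. -64.] F [-0.3 -0.2  0.2] gap 0.3
shift [-0.3985 -0.894   0.9438] turn [-0.0012 -0.0011  0.0011]
```

View pics/top4.png

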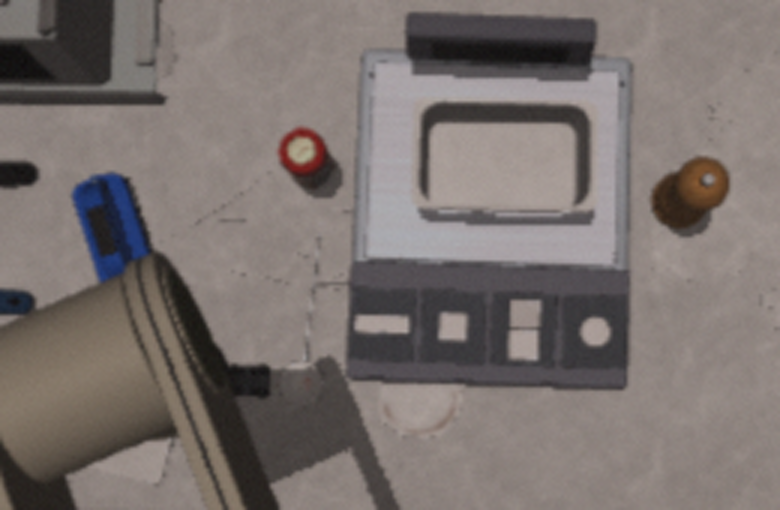

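View pics/scene4.png

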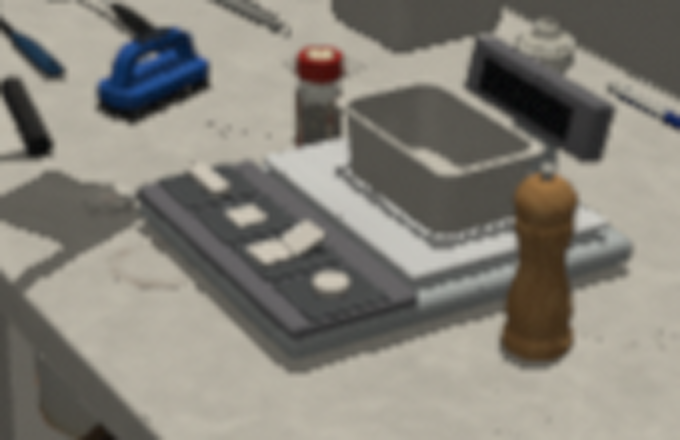

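View pics/diff4.png

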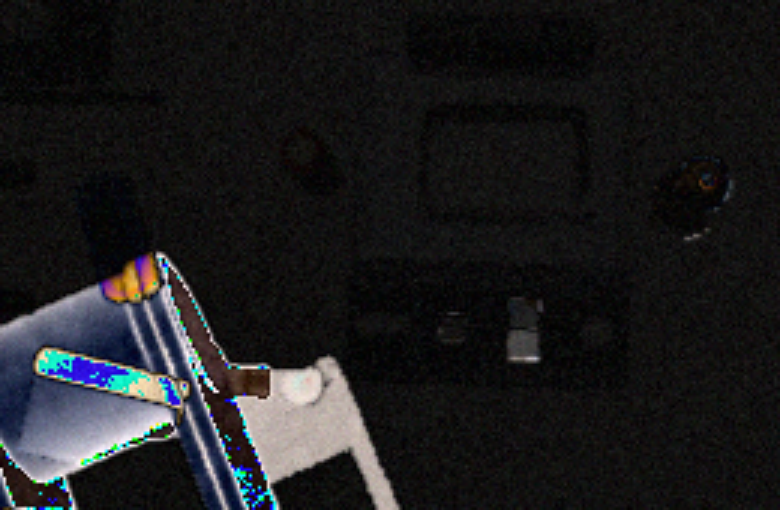

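```bash
python3 - <<'E'
from bench import *
import pickle,numpy as np
a=pickle.load(open("top0.pkl","rb"))["z_map"]; b=snapshot("top")["z_map"]
for n,u,v in (("bar",292,223),("square",315,223),("rock_front",339,229),("rock_back",340,219),("round",363,225),("mill",400,175),("pan",331,170)):
    w=(slice(v-1,v+2),slice(u-1,u+2)); print(n,np.median(b[w])-np.median(a[w]))
print(sense()["ft_force"]); hand_in()
E
```

```text
bar -2.2785645
square 6.2196045
rock_front 7.0202637
rock_back -7.0740967
round 2.074585
mill -1.2171631
pan -1.0045166
[ 0.91145459 -0.82776235 -0.18463686]
the job is handed in; nothing more can be done
```

I did all three steps in order with the gripper shut: tipped the rocker on, pushed the square key in, then pressed the bar key and let it up. I handed the job in at about 7.6 s; no verdict is reported.

| Step | What stopped the tool | Check afterwards (change in top-camera depth since the start) |
|---|---|---|
| Rocker | Hard stop, 44–68 N | Front half 7 mm lower, back half 7 mm higher; the pictures show it tipped on |
| Square key | Stop at about 22 N | 6.2 mm lower, and it stays in |
| Bar key | Stop at about 31 N, held for over 0.25 s | 2.3 mm higher, so it is up |
| Round key | I never went over it | 2.1 mm lower |

- **Depth noise:** the bar and round readings are probably noise of about 2 mm. The bar cannot stand higher than fully up, and the before-and-after picture shows almost no change at either key. Depth alone therefore does not prove that the round key is less than 1 mm in.
- **Rocker force:** the rocker press was harder than needed, but stayed below the 120 N wrist limit.
- **Loose things:** the pan and jar show no visible movement between the start and end pictures. The mill shows a faint outline of change, less than a pixel. The arm partly hid the scraper and thermometer in the final top view, so I could not compare those two fully. I noticed no contact with any of them.
- **At hand-in:** the gripper was clear of everything and the wrist force read about 1 N.

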